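Turn the rotary charger to its red bay and load a cell

TASK

Press a fingertip lightly on the bare near half of the charger's wheel and drag it round until the red bay sits centred in the window of the black cover, then take your finger off. Then stand the green battery cell upright in that bay through the window, lowering it fully home before you let go. Never lean hard on the charger, neither with the gripper nor with the cell, and leave everything else on the table where it is.

Things in the scene. Friction and masses are not known exactly. Their poses are not given: they have to be found in the camera images.
- charger: Rotary charger fixed to the table: white base 172 x 172 mm with a level grey wheel. Origin: on the table under the wheel's axis; x points from the bare near half of the wheel to the covered far half. Flat black cover at x 14 to 86, y within 86 mm, underside 50, top 54 mm above the table; behind it a white box (x 86 to 122 mm, 58 mm tall). Over 12 N on any part of it is damage.
- press (a point): Middle of the bare near half: fixed point 58 mm from the wheel's axis along the charger's -x, 48 mm above the table. The wheel's top (smooth, flat, 150 mm across) lies 36 to 48 mm above the table, at a different height each time: find it by touch. It is sprung and gives 1 mm per 5 N (4 mm at most). Turning needs 1.7 N along the surface here: a press under 3 N slips; 4 to 7 N is right.
- window (a point): Centre of the window in the black cover, level with the cover's top (54 mm above the table), 40 mm from the wheel's axis along the charger's x. The window is 40 mm (charger's x) by 36 mm (its y).
- wheel (a joint): Wheel angle, rad, growing counterclockwise seen from above; 0 with the red bay centred in the window. Starts at 0.8 to 2.3 (clockwise is the short way) and stays where left. The red bay is a round hole 25 mm wide, 22 mm deep, flat floor, in a red patch 40 x 36 mm centred 40 mm from the axis. Yellow, blue, white and black patches are solid.
- cell_mid (a point): Green battery cell, cylinder 21 mm wide, 70 mm tall, 70 g, standing on the table; point on its axis, 35 mm above its foot, z along it. Home in the bay its foot is 22 mm below the wheel's top (14 to 26 mm above the table), and 30 to 42 mm of it stand above the cover: hold its top 25 mm to keep the fingers off the cover.
- spare_mid (a point): An orange cell of the same size and form standing near the green one; point at its middle. Not to be moved.
- mug: Blue mug, 82 mm wide and 95 mm tall, origin under its centre. Not to be moved.
- tape: Roll of blue tape lying flat, 70 mm wide, 19 mm tall, origin under its centre. Not to be moved.
- chisel: Hand tool with a red handle, 220 mm long, lying flat. Not to be moved.
- bottle: Clear bottle with a blue cap, 64 mm wide, 190 mm tall, origin under its centre. Not to be moved.
- bowl: Small glass bowl, 110 mm wide, 50 mm tall, origin under its centre. Not to be moved.
Not all that is in view belongs to the job. There is more than one size of the part that bears cell_mid; the job needs the smaller.

How it is judged (in metres and radians):
On the way, in this order (a step that is already met when the one before it is completed fails the run):
1. the red bay is centred in the window (wheel within 0.10 rad) and the charger is let go (value of joint wheel between -0.1 and 0.1 rad and contact force between the fingers and charger below 0.3 N), for 0.3 s.
2. the green cell is lowered into the bay while still held (value of joint wheel between -0.1 and 0.1 rad and horizontal distance between cell_mid and window below 0.01 m and height (world z) of cell_mid below 0.066 m and contact force between the fingers and cell above 0.5 N), for 0.1 s.
At the end, for the whole second after the job is handed in: The red bay is centred in the window (wheel within 0.10 rad of 0) and still; the green cell stands in it, upright within 0.2 rad, its axis within 10 mm of the window's centre, its middle lower than 66 mm above the table, at rest on the bay's floor and released (value of joint wheel between -0.1 and 0.1 rad and horizontal distance between cell_mid and window below 0.01 m and height (world z) of cell_mid below 0.066 m and angle between cell_mid's own z axis and vertical below 0.2 rad and linear speed of cell below 0.02 m/s and velocity of joint wheel between -0.05 and 0.05 rad/s and contact force between cell and charger above 0.2 N); the robot touches nothing.
It fails at once if the gripper pushes on the charger with more than 12 N (contact force between the fingers and charger above 12 N).
It fails at once if the arm or gripper body pushes on the charger with more than 12 N (contact force between the arm and charger above 12 N).
It fails at once if the cell is pushed against the charger with more than 12 N (contact force between cell and charger above 12 N).
It fails at once if something else on the table is moved by more than 30 mm (distance of any of spare_mid, mug, tape, chisel, bottle, bowl from where it was at the start of the episode above 0.03 m).
It also fails if it takes over 70 s, if anything falls off the work surface, if the arm or the gripper's body presses on something with over 40 N, if the wrist force passes 120 N, or if a joint passes its speed limit or range.

ROBOT

A 6-joint arm with a two-finger parallel gripper is mounted at the origin on the work surface. World frame = base frame: x ahead of the robot, y to its left, z up, the work surface at z = 0. Lengths are in mm, angles in degrees, forces in N, time in s.
With the tool pointing down it reaches from about 300 to 850 mm from the base axis. Payload 4.2 kg.
Tool frame: the origin (TCP) lies midway between the tips of the shut fingers; the grasp point (between the pads) lies 19 mm behind it (env.grip_depth is the distance from the TCP to the grasp point, in mm); z points along the fingers, y is the line along which they close (so a half turn about z gives the same grasp; the last joint's range is limited). The gripper opens to 91 mm and grips with 3 to 60 N. Pads are 32 mm wide; open, the fingers measure 118 mm over their backs; the gripper's body (76 mm by 178 mm) begins 60 mm behind the grasp point.
Start: joints at [-64.229, 18.312, 89.639, -0, 72.044, -1.146], TCP at [260.313, -512.719, 213.976] pointing down, gripper open.
Joint ranges: [-177.97, 177.97], [-48.28, 115.42], [12.27, 149.76], [-77.06, 257.06], [2.81, 150.46], [-146.56, 146.56]. Speed limits (degrees/s): [147.25, 147.25, 180, 180, 180, 180].

INTERFACE

Orientations are given as [roll, pitch, yaw] about the fixed x, y, z axes, in that order (R = Rz(yaw) Ry(pitch) Rx(roll)).
In Python, from workcell import env, eyes gives the robot as it stands.
- The arm moves only by the tool send_rows, never from a script. Its argument "motion" is a list of rows, each a list of 7 numbers: the shift along the world's x, y, z normalised to -1 to 1, where 1 is 0.5 m, then the turn, a rotation vector about the world's x, y, z normalised to -1 to 1, where 1 is 60 degrees, then the opening, from -1 (shut) to 1 (fully open). A call has 1 to 20 rows; each row is the pose to reach, as a shift and turn from the pose commanded when the call began; what a row does not reach only later rows make up. A row lasts 1/8 s, in which the tool goes at most 62.5 mm and 10.7 degrees, less where a joint would pass 70% of its speed; a pose out of reach is approached as far as the arm can. A call with a number of a shift or a turn outside -1 to 1 is refused whole. A call with a gripper value outside its range is refused whole. The fingers move at their own pace and stop on an object; "squeeze" is the grip in N (left out, the last holds). Time passes only in rows, so rows that repeat a pose let the fingers close. It gives the time, the measured TCP pose, the force, the opening and the grip force at its end, in the units of the state.
- env.state(): the state, without advancing time (a new reading comes with each control period).
- eyes.grab_frame(name): name is "scene" or "top" or "wrist"; returns a dict with "pixels" (384x512x3 uint8, red, green, blue), "depth" (384x512 float32, mm along the optical axis (not along the pixel's ray), 0 where there is no reading), "fx", "fy", "cx", "cy" (pixels), "R" (3x3) and "t" (3): a world point X has camera coordinates R X + t; the wrist camera has in their place "T_tool_cam" (4x4, takes a point from camera to tool coordinates, whose origin is the TCP and whose axes are the flange's). Camera axes: x right, y down, z forward; pixel columns grow to the right and rows downward; lengths in mm; the calibration is good to about 2 mm. A picture is of the moment at which its call begins: read the wrist's pose just before it.
- env.job_done(): hands the job in; it is judged then, once.
The state is a dict: "time_s": time; "qpos": joint angles; "qvel": joint speeds; "effort": joint torques, N m; "ee_pos": TCP position; "ee_rot": TCP orientation; "force": force on the tool from outside, world axes, zero at the start; "torque": the same for the moment, N m; "gripper_width": finger opening in mm; "gripper_force": force on a finger pad.
Only numpy, scipy, OpenCV 4.12 (cv2) and the standard library are available. Lean on these libraries where they do the work, as an engineer would, in place of code of your own. Each camera call takes 0.05 s, during which the arm holds its last target. There are 200 camera calls.

## Working session

There is one attempt and no reset: what is moved stays moved. The work goes in short steps, Python scripts to look and compute and a tool call to move; the robot and the scene stay as the last step left them, time stands still between calls to the robot, and variables do not carry over. Pictures are saved under pics/ and viewed, at most 10 in all, crops included, and the job is handed in when it is done.

Besides the shell and the picture viewer there is one more tool, called after ">>>" by a JSON object that holds its "method" and its "body", one argument or row to a line. send_rows: Moves the arm, as the interface text tells. Its arguments: {"type":"object","properties":{"motion":{"type":"array"},"squeeze":{"type":"number"}},"required":["motion"]}

```bash
mkdir -p pics; cat > h.py <<'E'
import numpy as np,cv2
from workcell import env,eyes
from scipy.spatial.transform import Rotation as Ro
def grab(n):
    s=env.state(); f=eyes.grab_frame(n)
    if 'R' not in f:
        T=np.array(f['T_tool_cam']); Rt=Ro.from_euler('xyz',s['ee_rot'],degrees=True).as_matrix()
        f['M']=Rt@T[:3,:3]; f['o']=Rt@T[:3,3]+s['ee_pos']
    else:
        R=np.array(f['R']); f['M']=R.T; f['o']=-R.T@np.array(f['t'])
    return f
def cloud(f):
    d=f['depth']; v,u=np.indices(d.shape)
    c=np.stack([(u-f['cx'])/f['fx']*d,(v-f['cy'])/f['fy']*d,d],-1)
    P=c@f['M'].T+f['o']; P[d==0]=np.nan
    return P
def save(f,n): cv2.imwrite('pics/'+n,f['pixels'][:,:,::-1])
def ray(f,u,v,z):
    r=f['M']@np.array([(u-f['cx'])/f['fx'],(v-f['cy'])/f['fy'],1]); return f['o']+r*(z-f['o'][2])/r[2]
E
python3 - <<'E'
from h import *
print(env.state())
a=[grab('top'),grab('scene')]
for f,n in zip(a,['top','scene']):
    save(f,n+'.png'); print(f['o'],f['fx'])
    np.savez(n+'.npz',P=cloud(f),px=f['pixels'])
E
```

```text
{'time_s': 0.0, 'qpos': array([-6.42289895e+01,  1.83494510e+01,  8.97060971e+01, -1.27652998e-03,
        7.20431774e+01, -1.14570049e+00]), 'qvel': array([ 0.0416927 , -0.05466756,  0.06441045,  0.04400626,  0.00948218,
        0.03632917]), 'effort': array([-6.57336568e-04, -4.12456334e+01, -2.31972635e+01,  7.25312345e-02,
        4.56444989e-02, -1.21014341e-04]), 'ee_pos': array([ 260.07711832, -512.25669223,  213.14432566]), 'ee_rot': array([-1.79901270e+02, -7.60578894e-04,  2.69171049e+01]), 'force': array([-0.102441  ,  0.14363791,  0.04589178]), 'torque': array([-0.05604134, -0.00475843,  0.03043644]), 'gripper_force': 0.0, 'gripper_width': 91.1693518588591}
[ 392.4885174   -14.67550935 1494.4412212 ] 407.2451609586385
[1296.99284451 -399.13247052  801.21881869] 401.21126380451
```

View pics/top.png

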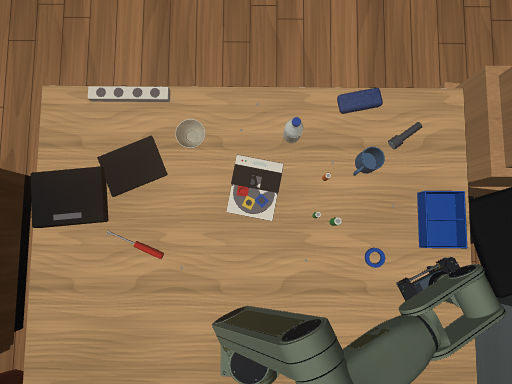

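View pics/scene.png

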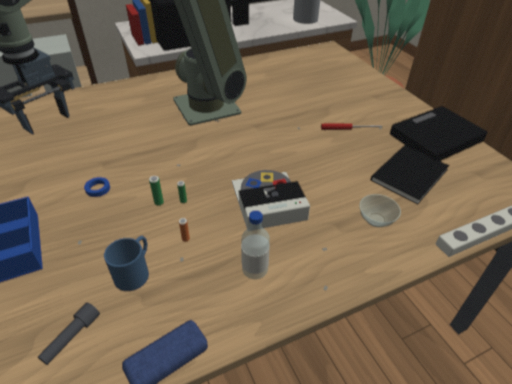

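The top view shows the charger at about (255,188), with its white box at the top. The small green cell is at (318,214), the larger one at (336,221) and the orange cell at (326,176).

```bash
python3 - <<'E'
from h import *
f=grab('top');P=cloud(f);px=f['pixels'].astype(int)
hsv=cv2.cvtColor(f['pixels'],cv2.COLOR_RGB2HSV)
z=P[...,2]
def cells(f,P,lo,hi,reg):
    hsv=cv2.cvtColor(f['pixels'],cv2.COLOR_RGB2HSV)
    m=cv2.inRange(hsv,lo,hi)
    n,l,s,c=cv2.connectedComponentsWithStats(m)
    for i in range(1,n):
        if s[i,4]>6:
            Q=P[l==i]; print(i,c[i].round(1),s[i],'med',np.nanmedian(Q,0).round(1),'maxz',np.nanmax(Q[:,2]).round(1),np.nanmin(Q,0).round(),np.nanmax(Q,0).round())
print('green');cells(f,P,(45,80,40),(90,255,255),0)
print('red');cells(f,P,(0,130,80),(12,255,255),0)
g=grab('scene');PG=cloud(g)
print('green');cells(g,PG,(45,80,40),(90,255,255),0)
print('red');cells(g,PG,(0,130,80),(12,255,255),0)
# charger
for F,Q in((f,P),(g,PG)):
    h=cv2.cvtColor(F['pixels'],cv2.COLOR_RGB2HSV)
    base=(Q[...,0]>250)&(Q[...,0]<600)&(Q[...,1]>-150)&(Q[...,1]<150)
    m=base&(Q[...,2]>8)&(Q[...,2]<75)
    n,l,s,c=cv2.connectedComponentsWithStats(m.astype(np.uint8))
    k=1+np.argmax(s[1:,4]);q=Q[l==k];r=cv2.minAreaRect(q[:,:2].astype(np.float32));print('rect',r,s[k],np.nanpercentile(q[:,2],[2,10,30,50,70,90,98]).round(1))
    m2=base&(Q[...,2]>55)&(Q[...,2]<64)&(l==k); r=cv2.minAreaRect(Q[m2][:,:2].astype(np.float32));print('box',r,m2.sum())
    blk=base&(l==k)&(h[...,2]<60);print('blk z',np.nanmedian(Q[blk],0))
c=cv2.resize(f['pixels'][145:230,215:350],None,fx=5.5,fy=5.5,interpolation=cv2.INTER_CUBIC);cv2.imwrite('pics/crop.png',c[:,:,::-1])
E
```

```text
green
2 [314.2 215.2] [313 213   4   5  12] med [ 459.  -224.5   45.9] maxz 73.8 [ 453. -230.   14.] [ 468. -223.   74.]
3 [332.1 221.4] [330 218   6   7  28] med [ 437.7 -286.4   54.1] maxz 89.6 [ 428. -291.   14.] [ 450. -284.   90.]
red
2 [323.9 177.7] [322 175   5   6  17] med [ 594.6 -261.2   35.9] maxz 64.5 [ 589. -268.    5.] [ 603. -259.   64.]
3 [242.2 190.6] [237 185  12  11 105] med [547.   33.6  37. ] maxz 45.9 [530.  11.  12.] [566.  51.  46.]
4 [148.2 249.6] [133 241  31  18 217] med [331.2 367.5  23.6] maxz 33.1 [303. 315.  -3.] [362. 428.  33.]
green
1 [365.9  18.6] [356   0  18  44 337] med [-426.9 1079.    40. ] maxz 138.7 [-580. 1031. -100.] [-395. 1169.  139.]
2 [406.6  15.8] [ 388    0   41   43 1199] med [-326.7 1213.3   68.1] maxz 174.0 [-600. 1147. -109.] [-240. 1401.  174.]
5 [156.8 193. ] [151 181  12  24 191] med [ 452.8 -298.8   45.9] maxz 86.4 [ 445. -309.    2.] [ 458. -287.   86.]
6 [182.2 193.8] [178 186   9  17  96] med [ 472.7 -234.4   34.8] maxz 64.3 [ 466. -242.    3.] [ 478. -225.   64.]
red
1 [131.1   9.7] [126   4  12  12  75] med [-709.7 -101.4
[... 460 characters left out ...]
5.0 [ 605. -279.    2.] [ 615. -261.   65.]
rect ((523.627197265625, -14.463134765625), (179.11912536621094, 153.46536254882812), 88.51177978515625) [ 231  175   50   45 1609] [ 8.9 28.6 38.  40.5 50.1 56.9 59.5]
box ((581.8314208984375, -16.501434326171875), (169.80397033691406, 57.85432815551758), 79.52435302734375) 265
blk z [576.03678101 -38.53355677  54.83821598]
rect ((533.4044189453125, -11.234390258789062), (188.14988708496094, 133.12547302246094), 89.98320007324219) [ 238  170   63   46 1377] [25.5 36.9 38.6 40.3 53.5 55.3 56.7]
box ((572.4445190429688, -15.806556701660156), (178.12583923339844, 54.8069953918457), 89.89598083496094) 180
blk z [578.02295417 -42.28845319  54.12540816]
```

View pics/crop.png

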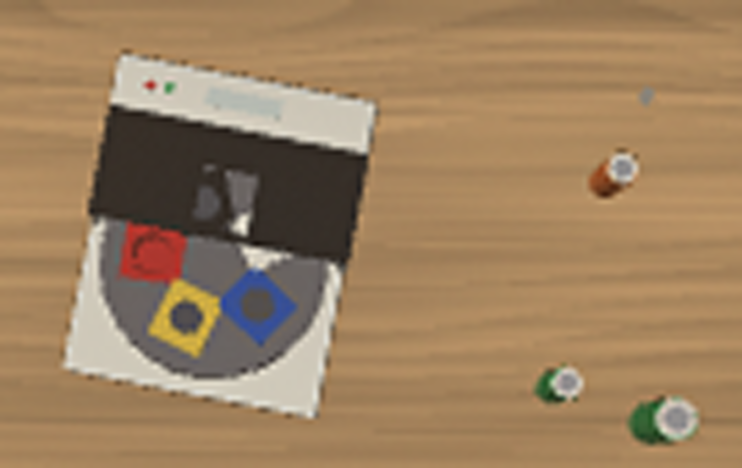

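```bash
python3 - <<'E'
from h import *
f=grab('wrist'); print(np.array(f['T_tool_cam']).round(3),f['fx'],f['M'].round(2))
E
```

```text
[[ 0.00000e+00 -9.68000e-01 -2.52000e-01  6.89660e+01]
 [ 1.00000e+00  1.00000e-03 -0.00000e+00  1.70700e+00]
 [ 0.00000e+00 -2.52000e-01  9.68000e-01 -1.70884e+02]
 [ 0.00000e+00  0.00000e+00  0.00000e+00  1.00000e+00]] 279.4206387355316 [[ 0.45 -0.86 -0.23]
 [-0.89 -0.44 -0.11]
 [-0.    0.25 -0.97]]
```

>>> {"method": "send_rows", "body": {
  "motion": [
    [0,0,0.1,0,0,0,-1],
    [0.47,1,0.1,0,0,0.885,-1],
    [0.47,1,0.1,0,0,0.885,-1],
    [0.47,1,0.1,0,0,0.885,-1],
    [0.47,1,0.1,0,0,0.885,-1],
    [0.47,1,0.1,0,0,0.885,-1],
    [0.47,1,0.1,0,0,0.885,-1],
    [0.47,1,0.1,0,0,0.885,-1],
    [0.47,1,0.1,0,0,0.885,-1],
    [0.47,1,0.06,0,0,0.885,-1],
    [0.47,1,0.03,0,0,0.885,-1],
    [0.47,1,0.03,0,0,0.885,-1],
    [0.47,1,0.03,0,0,0.885,-1],
    [0.47,1,0.03,0,0,0.885,-1]
  ]
}}

```text
time_s: 2.0
ee_pos: [495.4, -13.8, 229.8]
ee_rot: [179.9, -0.0, 79.9]
force: [0.1, -0.2, 0.5]
gripper_width: 0.4
gripper_force: 0.0
```

```bash
python3 - <<'E'
from h import *
f=grab('wrist'); s=env.state();print(s['ee_pos'],s['ee_rot'],s['force'],s['qpos'])
np.savez('w1.npz',**{k:np.array(v) for k,v in f.items()})
cv2.imwrite('pics/w1.png',cv2.resize(f['pixels'],None,fx=1.5,fy=1.5)[:,:,::-1])
E
```

```text
[495.42235737 -13.73132595 229.77063767] [ 1.79907586e+02 -5.60645800e-03  7.99142998e+01] [-0.19149095 -0.51285189 -0.93683425] [-2.91316613e+00  1.04868774e+01  9.80972812e+01 -6.30814197e-03
  7.13234510e+01  7.17455379e+00]
```

View pics/w1.png

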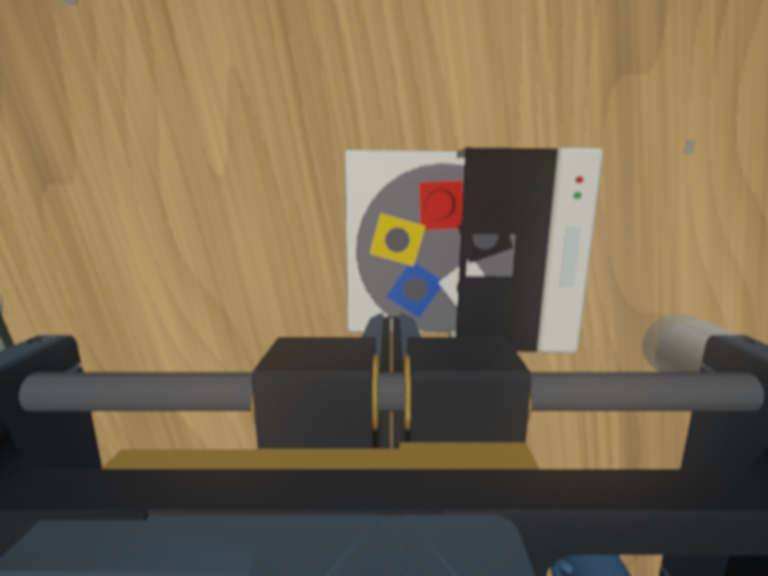

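The wrist view (1.5×) shows the wheel with red at (440,204), yellow at (397,239) and blue at (415,290). The cover runs from (464,150) to (540,350) and the window is at about (490,255).

```bash
cat >> h.py <<'E'
def fit(A,B):
    ca,cb=A.mean(0),B.mean(0);a,b=A-ca,B-cb
    t=np.arctan2((a[:,0]*b[:,1]-a[:,1]*b[:,0]).sum(),(a*b).sum()); R=np.array([[np.cos(t),-np.sin(t)],[np.sin(t),np.cos(t)]])
    return t,cb-R@ca,R
E
python3 - <<'E'
from h import *
f=dict(np.load('w1.npz'));P=cloud(f);px=f['pixels']
# refine the corners by fitting lines to gradient crossings
pts=[(464,150,54,14,86),(457,351,54,14,-86),(558,148,56,86,86),(540,350,56,86,-86),(602,150,58,122,86),(577,352,58,122,-86)]
A=np.array([p[3:] for p in pts],float);B=np.array([ray(f,p[0]/1.5,p[1]/1.5,p[2])[:2] for p in pts])
t,o,R=fit(A,B);print('yaw',np.degrees(t),'o',o,'res',(A@R.T+o-B).round(1).tolist())
C=(P[...,:2]-o)@R; Z=P[...,2]
v=lambda x0,x1,y0,y1:(C[...,0]>x0)&(C[...,0]<x1)&(C[...,1]>y0)&(C[...,1]<y1)
print('cover z',np.nanmedian(Z[v(64,80,-60,60)]),'box',np.nanmedian(Z[v(92,116,-60,60)]),'wheel',np.nanmedian(Z[v(-68,-5,-10,10)]),'table',np.nanmedian(Z[v(-150,-100,-50,50)]))
wz=np.nanmedian(Z[v(-68,-5,-10,10)])
hsv=cv2.cvtColor(px,cv2.COLOR_RGB2HSV)
v_,u_=np.indices(Z.shape)
r=np.stack([(u_-f['cx'])/f['fx'],(v_-f['cy'])/f['fy'],np.ones(Z.shape)],-1)@f['M'].T
W=f['o']+r*((wz-f['o'][2])/r[...,2])[...,None]; Cw=(W[...,:2]-o)@R
for n,lo,hi in(('red',(0,150,60),(10,255,255)),('yel',(18,130,80),(32,255,255)),('blue',(105,120,60),(125,255,255))):
    m=(cv2.inRange(hsv,lo,hi)>0)&(np.hypot(*np.moveaxis(Cw,-1,0))<75)
    q=Cw[m];rc=cv2.minAreaRect(q.astype(np.float32));c=np.array(rc[0]);print(n,m.sum(),rc,'ang',np.degrees(np.arctan2(c[1],c[0])),np.hypot(*c))
dark=(hsv[...,2]<60)&v(10,90,-90,90); print('dark rect',cv2.minAreaRect(P[dark][:,:2].astype(np.float32)))
# circle of wheel: grey edge
g=(hsv[...,1]<60)&(hsv[...,2]>60)&(hsv[...,2]<135)&(Cw[...,0]<0)&(np.hypot(Cw[...,0],Cw[...,1])<82)
hull=cv2.convexHull(Cw[g].astype(np.float32));print('circ',cv2.minEnclosingCircle(hull))
E
```

```text
yaw -9.849313193311321 o [539.84691969 -12.31340734] res [[0.1, 1.7], [-0.9, -0.8], [-1.0, 0.8], [-2.0, -2.1], [1.7, 2.1], [2.2, -1.6]]
cover z 53.93928112437291 box 58.14160809715236 wheel 281.22520192534995 table 320.09272385274494
red 872 ((-13.590019226074219, 53.61314010620117), (44.25068283081055, 12.738694190979004), 0.9506848454475403) ang 104.22391093386521 55.30874627590308
yel 3376 ((-33.12571716308594, 9.404399871826172), (82.61042785644531, 75.05293273925781), 89.71102905273438) ang 164.1507416149348 34.43480614898203
blue 520 ((-8.64217758178711, -17.741958618164062), (15.17861557006836, 123.32650756835938), 31.355609893798828) ang -115.97089466006412 19.734850619241833
dark rect ((586.6246948242188, -19.96747589111328), (167.80198669433594, 75.00896453857422), 79.68199157714844)
circ ((-26.14163589477539, 2.656830072402954), 65.28534698486328)
```

```bash
cat > an.py <<'E'
from h import *
def an(f,o,R,):
    P=cloud(f);Z=P[...,2];C=(P[...,:2]-o)@R;hsv=cv2.cvtColor(f['pixels'],cv2.COLOR_RGB2HSV)
    rr=np.hypot(C[...,0],C[...,1]); ok=(Z<52)
    wh=ok&(rr<65)&(C[...,0]<5)&(Z>25); wz=np.nanmedian(Z[wh]);print('wheel z',wz,'table',np.nanmedian(Z[(Z<15)]))
    for n,lo,hi in(('red',(0,150,60),(10,255,255)),('yel',(18,150,80),(32,255,255)),('blue',(108,120,60),(125,255,255))):
        m=(cv2.inRange(hsv,lo,hi)>0)&(rr<76)&(abs(Z-wz)<30)
        m=cv2.morphologyEx(m.astype(np.uint8),cv2.MORPH_OPEN,np.ones((3,3)))>0
        q=C[m]
        if len(q)<5: continue
        rc=cv2.minAreaRect(q.astype(np.float32));c=np.array(rc[0]);print(n,m.sum(),np.round(rc[0],1),np.round(rc[1],1),rc[2],'ang',np.degrees(np.arctan2(c[1],c[0])),np.hypot(*c))
    g=(hsv[...,1]<60)&(hsv[...,2]>60)&(hsv[...,2]<135)&(C[...,0]<5)&(rr<85)&(abs(Z-wz)<4)
    print('circ',cv2.minEnclosingCircle(C[g].astype(np.float32)),g.sum())
E
python3 - <<'E'
from an import *
t=np.radians(-9.85);R=np.array([[np.cos(t),-np.sin(t)],[np.sin(t),np.cos(t)]])
an(dict(np.load('w1.npz')),np.array([539.8,-12.3]),R)
E
```

```text
wheel z 38.169138026448195 table -0.021353135115703026
red 856 [-1.6 41.4] [34.9 38.6] 2.063408613204956 ang 92.15390162029263 41.39632044524069
yel 585 [-38.5  12.4] [35.7 39.2] 73.98925018310547 ang 162.17143205495432 40.44567402754416
blue 481 [-22.4 -31.9] [38.7 35.3] 55.859580993652344 ang -125.08962941430349 39.013727522312706
circ ((-5.88334321975708, 1.5724434852600098), 73.4455337524414) 3172
```

>>> {"method": "send_rows", "body": {
  "motion": [
    [0.0006,-0.0614,-0.1,0,0,0.3,-1],
    [0.0006,-0.0614,-0.2,0,0,0.6,-1],
    [0.0006,-0.0614,-0.28,0,0,0.767,-1],
    [0.0006,-0.0614,-0.33,0,0,0.767,-1],
    [0.0006,-0.0614,-0.35,0,0,0.767,-1],
    [0.0006,-0.0614,-0.366,0,0,0.767,-1],
    [0.0006,-0.0614,-0.374,0,0,0.767,-1],
    [0.0006,-0.0614,-0.374,0,0,0.767,-1],
    [0.0006,-0.0614,-0.374,0,0,0.767,-1]
  ]
}}

```text
time_s: 3.18
ee_pos: [496.0, -43.5, 42.5]
ee_rot: [179.9, 0.0, 126.0]
force: [0.1, -0.8, 0.8]
gripper_width: 0.4
gripper_force: 0.0
```

```bash
python3 -c "
from h import *
for i in range(4):
  s=env.state();print(s['ee_pos'],s['ee_rot'],s['force'],s['torque'])"
```

```text
[495.99527818 -43.4661719   42.49096958] [1.79945621e+02 4.27161043e-02 1.26022754e+02] [ 0.12728248 -0.75387232  0.80571722] [ 0.05927857 -0.13159426  0.01590057]
[495.99527818 -43.4661719   42.49096958] [1.79945621e+02 4.27161043e-02 1.26022754e+02] [ 0.12728248 -0.75387232  0.80571722] [ 0.05927857 -0.13159426  0.01590057]
[495.99527818 -43.4661719   42.49096958] [1.79945621e+02 4.27161043e-02 1.26022754e+02] [ 0.12728248 -0.75387232  0.80571722] [ 0.05927857 -0.13159426  0.01590057]
[495.99527818 -43.4661719   42.49096958] [1.79945621e+02 4.27161043e-02 1.26022754e+02] [ 0.12728248 -0.75387232  0.80571722] [ 0.05927857 -0.13159426  0.01590057]
```

Force noise is about 1 N. Stepping down 1 mm at a time.

>>> {"method": "send_rows", "body": {
  "motion": [
    [0,0,-0.002,0,0,0,-1],
    [0,0,-0.004,0,0,0,-1],
    [0,0,-0.004,0,0,0,-1],
    [0,0,-0.004,0,0,0,-1]
  ]
}}

```text
time_s: 3.68
ee_pos: [495.6, -43.4, 40.0]
ee_rot: [180.0, 0.0, 126.0]
force: [0.2, 0.3, 0.2]
gripper_width: 0.5
gripper_force: 0.0
```

>>> {"method": "send_rows", "body": {
  "motion": [
    [0,0,-0.002,0,0,0,-1],
    [0,0,-0.002,0,0,0,-1],
    [0,0,-0.002,0,0,0,-1]
  ]
}}

```text
time_s: 4.05
ee_pos: [495.6, -43.4, 39.0]
ee_rot: [180.0, 0.0, 126.0]
force: [-0.6, 0.6, -0.4]
gripper_width: 0.5
gripper_force: 0.0
```

>>> {"method": "send_rows", "body": {
  "motion": [
    [0,0,-0.001,0,0,0,-1],
    [0,0,-0.001,0,0,0,-1],
    [0,0,-0.001,0,0,0,-1]
  ]
}}

```text
time_s: 4.42
ee_pos: [495.6, -43.4, 38.5]
ee_rot: [180.0, -0.0, 126.0]
force: [0.6, -0.4, 0.1]
gripper_width: 0.6
gripper_force: 0.0
```

>>> {"method": "send_rows", "body": {
  "motion": [
    [0,0,-0.001,0,0,0,-1],
    [0,0,-0.001,0,0,0,-1],
    [0,0,-0.001,0,0,0,-1]
  ]
}}

```text
time_s: 4.8
ee_pos: [495.6, -43.4, 38.0]
ee_rot: [180.0, 0.0, 126.0]
force: [0.6, 0.3, 0.7]
gripper_width: 0.9
gripper_force: 0.4
```

>>> {"method": "send_rows", "body": {
  "motion": [
    [0,0,-0.001,0,0,0,-1],
    [0,0,-0.001,0,0,0,-1],
    [0,0,-0.001,0,0,0,-1]
  ]
}}

```text
time_s: 5.18
ee_pos: [495.6, -43.5, 37.6]
ee_rot: [180.0, 0.0, 126.0]
force: [-0.6, -1.1, 1.3]
gripper_width: 0.2
gripper_force: 1.2
```

>>> {"method": "send_rows", "body": {
  "motion": [
    [0,0,-0.001,0,0,0,-1],
    [0,0,-0.001,0,0,0,-1],
    [0,0,-0.001,0,0,0,-1]
  ]
}}

```text
time_s: 5.55
ee_pos: [495.5, -43.5, 37.0]
ee_rot: [-180.0, 0.0, 126.0]
force: [-1.1, -1.1, 3.9]
gripper_width: 0.5
gripper_force: 2.0
```

>>> {"method": "send_rows", "body": {
  "motion": [
    [0,0,-0.0006,0,0,0,-1],
    [0,0,-0.0006,0,0,0,-1],
    [0,0,-0.0006,0,0,0,-1]
  ]
}}

```text
time_s: 5.92
ee_pos: [495.5, -43.5, 36.7]
ee_rot: [-180.0, -0.0, 126.0]
force: [-2.3, -1.3, 4.5]
gripper_width: 0.7
gripper_force: 2.5
```

```bash
python3 -c "
import numpy as np
for k in range(1,24):
  d=4*k;a=np.radians(216.15-d);print(d,round((540+55*np.cos(a)-495.6)/500,4),round((-11+55*np.sin(a)+43.4)/500,4),round(-d/60,3))"
```

```text
4 -0.0043 0.0063 -0.067
8 -0.0082 0.0129 -0.133
12 -0.0116 0.0198 -0.2
16 -0.0145 0.0269 -0.267
20 -0.0169 0.0342 -0.333
24 -0.0187 0.0416 -0.4
28 -0.0201 0.0492 -0.467
32 -0.0209 0.0568 -0.533
36 -0.0212 0.0645 -0.6
40 -0.021 0.0722 -0.667
44 -0.0202 0.0798 -0.733
48 -0.0189 0.0874 -0.8
52 -0.017 0.0948 -0.867
56 -0.0147 0.1022 -0.933
60 -0.0118 0.1093 -1.0
64 -0.0085 0.1162 -1.067
68 -0.0046 0.1228 -1.133
72 -0.0004 0.1292 -1.2
76 0.0044 0.1353 -1.267
80 0.0095 0.141 -1.333
84 0.015 0.1464 -1.4
88 0.0209 0.1513 -1.467
92 0.0271 0.1558 -1.533
```

>>> {"method": "send_rows", "body": {
  "motion": [
    [0,0,-0.0004,0,0,0,-1],
    [-0.0043,0.0063,-0.0004,0,0,-0.067,-1],
    [-0.0082,0.0129,-0.0004,0,0,-0.133,-1],
    [-0.0116,0.0198,-0.0004,0,0,-0.2,-1],
    [-0.0145,0.0269,-0.0004,0,0,-0.267,-1],
    [-0.0169,0.0342,-0.0004,0,0,-0.333,-1],
    [-0.0187,0.0416,-0.0004,0,0,-0.4,-1]
  ]
}}

```text
time_s: 6.8
ee_pos: [486.2, -22.8, 36.6]
ee_rot: [-180.0, 0.0, 101.9]
force: [-1.4, -2.2, 5.6]
gripper_width: 0.4
gripper_force: 2.7
```

```bash
python3 - <<'E'
from an import *
t=np.radians(-9.85);R=np.array([[np.cos(t),-np.sin(t)],[np.sin(t),np.cos(t)]])
f=grab('wrist');an(f,np.array([540,-11.]),R)
f=grab('top');an(f,np.array([540,-11.]),R);print(env.state()['force'])
E
```

```text
wheel z 37.258028430368086 table 0.12194293564790826
red 2613 [11.8 38.2] [39.9 31.9] 71.54508209228516 ang 72.83877035921135 39.97720905841927
yel 2596 [-31.   24.6] [36.2 40.7] 51.73484802246094 ang 141.54613871950983 39.528065997465944
blue 267 [-35.4  -5.2] [24.9  8.9] 11.018064498901367 ang -171.6287402407064 35.7774815218987
circ ((-33.2459831237793, 25.44757843017578), 61.640663146972656) 9549
wheel z nan table -1.9799477462552204
circ ((0.0, 0.0), 0.0) 0
[-2.31542428 -1.21479153  5.69269702]
  return np.nanmean(a, axis, out=out, keepdims=keepdims)
```

>>> {"method": "send_rows", "body": {
  "motion": [
    [-0.0014,0.0076,0,0,0,-0.067,-1],
    [-0.0022,0.0152,0,0,0,-0.133,-1],
    [-0.0025,0.0229,0,0,0,-0.2,-1],
    [-0.0023,0.0306,0,0,0,-0.267,-1],
    [-0.0015,0.0382,0,0,0,-0.333,-1],
    [-0.0002,0.0458,0,0,0,-0.4,-1],
    [0.0017,0.0532,0,0,0,-0.467,-1]
  ]
}}

```text
time_s: 7.78
ee_pos: [486.2, 4.3, 36.4]
ee_rot: [-179.9, 0.0, 73.9]
force: [-3.1, -0.8, 6.0]
gripper_width: 0.6
gripper_force: 3.0
```

>>> {"method": "send_rows", "body": {
  "motion": [
    [0.0023,0.0074,0,0,0,-0.067,-1],
    [0.0052,0.0145,0,0,0,-0.133,-1],
    [0.0085,0.0214,0,0,0,-0.2,-1],
    [0.0124,0.028,0,0,0,-0.267,-1],
    [0.0166,0.0344,0,0,0,-0.333,-1],
    [0.0214,0.0405,0,0,0,-0.4,-1],
    [0.0265,0.0462,0,0,0,-0.467,-1]
  ]
}}

```text
time_s: 8.65
ee_pos: [498.8, 28.0, 36.3]
ee_rot: [-179.8, 0.1, 45.8]
force: [-4.4, 1.6, 7.1]
gripper_width: 0.5
gripper_force: 3.4
```

```bash
python3 - <<'E'
from an import *
t=np.radians(-9.85);R=np.array([[np.cos(t),-np.sin(t)],[np.sin(t),np.cos(t)]])
f=grab('wrist');an(f,np.array([540,-11.]),R)
cv2.imwrite('pics/w2.png',f['pixels'][:,:,::-1])
print(env.state()['force'],env.state()['ee_pos'])
E
```

```text
wheel z 37.002625181109195 table 0.12249321025899462
red 1578 [39.2  6.9] [40.7 29.7] 13.957603454589844 ang 9.940228691419405 39.81343149090766
yel 2264 [ 0.4 40.1] [41.8 32.4] 88.96234130859375 ang 89.39549217379533 40.062532519252876
blue 245 [-24.   25.6] [ 8.9 24.2] 45.013031005859375 ang 133.18309069649692 35.07608452864478
circ ((-0.39404296875, 0.4552764892578125), 74.56910705566406) 5700
[-4.16217158  2.19146629  6.55087369] [499.13665315  28.27386475  36.32424213]
```

View pics/w2.png

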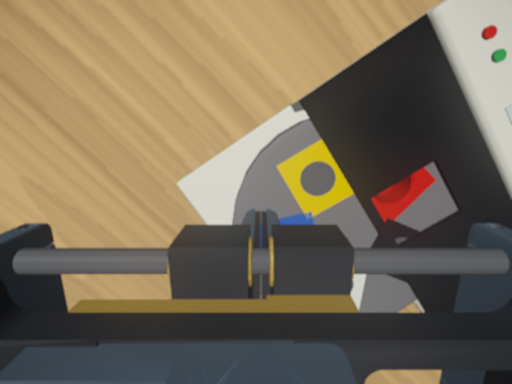

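The image shows the red patch partly in the window at (405,190) and yellow at (317,178), so the wheel has about 17° left to turn.

>>> {"method": "send_rows", "body": {
  "motion": [
    [0.0055,0.0054,0.0002,0,0,-0.067,-1],
    [0.0114,0.0103,0.0002,0,0,-0.133,-1],
    [0.0176,0.0148,0.0003,0,0,-0.2,-1],
    [0.0257,0.0199,0.0003,0,0,-0.283,-1],
    [0.0257,0.0199,0.0003,0,0,-0.283,-1]
  ]
}}

```text
time_s: 9.32
ee_pos: [512.4, 38.3, 36.5]
ee_rot: [-179.9, 0.0, 28.9]
force: [-2.4, 2.5, 6.2]
gripper_width: 0.4
gripper_force: 3.0
```

```bash
python3 - <<'E'
from an import *
t=np.radians(-9.85);R=np.array([[np.cos(t),-np.sin(t)],[np.sin(t),np.cos(t)]])
f=grab('wrist');an(f,np.array([540,-11.]),R)
print(env.state()['force'],env.state()['ee_pos'])
E
```

```text
wheel z 37.06962254011759 table 0.10286121876777088
red 2925 [39.7 -0.9] [38.9 40.6] 88.60459899902344 ang -1.3549540222638718 39.708902712351545
yel 1227 [ 5.4 39.5] [43.8 22.3] 82.12081146240234 ang 82.23604245235478 39.83198557665167
blue 224 [-13.4  29.8] [ 6.3 18.9] 39.757686614990234 ang 114.29499169582026 32.659061506462635
circ ((0.3404484987258911, 0.4787178039550781), 74.57907104492188) 5023
[-2.94046179  2.80614809  5.62257229] [512.40911574  38.23717671  36.54396546]
```

>>> {"method": "send_rows", "body": {
  "motion": [
    [0,0,0.01,0,0,0,-1],
    [0,0,0.05,0,0,0,-1],
    [0,0.0,0.15,0,0,0.2,-1],
    [0,0.0,0.25,0,0,0.4,-1],
    [0,0.0,0.36,0,0,0.6,-1],
    [0,0.0,0.36,0,0,0.75,-1],
    [0,0.0,0.36,0,0,0.85,-1],
    [0,0.0,0.36,0,0,0.85,-1],
    [0,0.0,0.36,0,0,0.85,-1]
  ]
}}

```text
time_s: 10.5
ee_pos: [513.3, 37.1, 216.4]
ee_rot: [-180.0, -0.0, 79.9]
force: [1.1, -0.9, -0.5]
gripper_width: 0.5
gripper_force: 0.0
```

```bash
python3 - <<'E'
from an import *
t=np.radians(-9.85);R=np.array([[np.cos(t),-np.sin(t)],[np.sin(t),np.cos(t)]])
o=np.array([540,-11.])
f=grab('wrist');an(f,o,R)
cv2.imwrite('pics/w3.png',cv2.resize(f['pixels'],None,fx=1.5,fy=1.5)[:,:,::-1])
s=env.state();print(s['force'],s['ee_pos'],s['ee_rot'])
E
```

```text
wheel z 38.26864274601303 table 0.0007669266248626627
red 682 [39.3 -1.3] [36.  40.4] 87.54623413085938 ang -1.8757924108590187 39.33072256920693
yel 332 [ 4.9 38.8] [43.4 22.5] 89.52361297607422 ang 82.86530703868651 39.079208798159485
blue 526 [-31.1  24.8] [35.  39.1] 52.1340217590332 ang 141.48352897665603 39.799850565924025
circ ((-19.06742286682129, 16.803993225097656), 62.74293518066406) 2293
[-0.25747709  0.23752781 -0.10078828] [513.27691156  37.06267218 216.3835993 ] [-1.79993227e+02 -2.41264803e-03  7.99271852e+01]
```

View pics/w3.png

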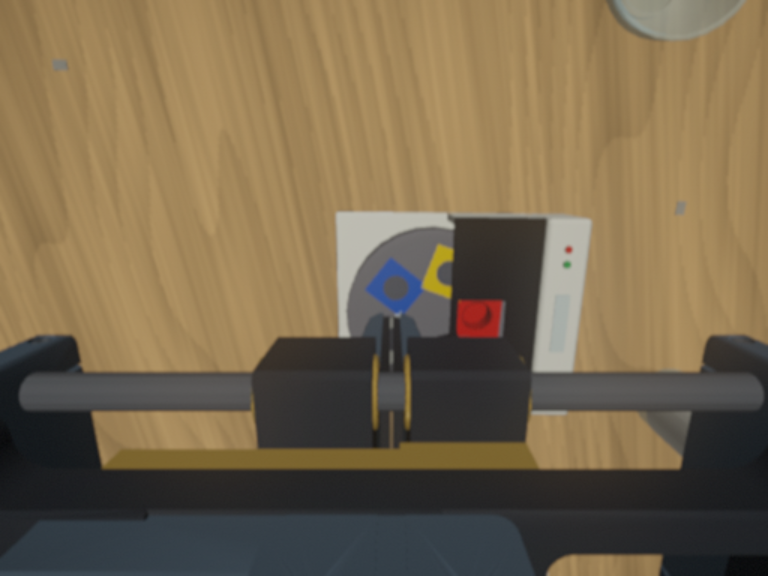

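The red patch fills the window at (480,318), and the blue patch puts the wheel at about -2°. Next is a look at the cell.

>>> {"method": "send_rows", "body": {
  "motion": [
    [-0.102,-0.614,0,0,0,-0.167,0.1],
    [-0.102,-0.614,0,0,0,-0.167,0.1],
    [-0.102,-0.614,0,0,0,-0.167,0.1],
    [-0.102,-0.614,0,0,0,-0.167,0.1],
    [-0.102,-0.614,0,0,0,-0.167,0.1],
    [-0.102,-0.614,0,0,0,-0.167,0.1],
    [-0.102,-0.614,0,0,0,-0.167,0.1],
    [-0.102,-0.614,0,0,0,-0.167,0.1],
    [-0.102,-0.614,0,0,0,-0.167,0.1]
  ]
}}

```text
time_s: 11.68
ee_pos: [462.6, -268.7, 216.7]
ee_rot: [180.0, -0.0, 70.1]
force: [-0.7, 0.1, 0.2]
gripper_width: 50.2
gripper_force: 0.0
```

```bash
python3 - <<'E'
from h import *
s=env.state();f=grab('wrist');P=cloud(f);Z=P[...,2]
print(s['ee_pos'],s['ee_rot'],s['gripper_width'])
m=(Z>25)&(Z<100)
n,l,st,c=cv2.connectedComponentsWithStats(m.astype(np.uint8))
for i in range(1,n):
    if st[i,4]>30:
        Q=P[l==i];zt=np.percentile(Q[:,2],95);T=Q[Q[:,2]>zt-4]
        ci=cv2.minEnclosingCircle(T[:,:2].astype(np.float32))
        print(c[i].round(),st[i,4],'top',zt,ci,T.mean(0).round(1),np.median(f['pixels'][l==i],0))
cv2.imwrite('pics/w4.png',f['pixels'][:,:,::-1])
E
```

```text
[ 462.60477438 -268.7252057   216.72327423] [ 1.79990119e+02 -6.50251939e-03  7.01063669e+01] 50.19591225799424
[284.   4.] 1085 top 54.07640907370715 ((558.8062744140625, -99.57494354248047), 21.04831314086914) [552.6 -99.1  53.4] [90. 90. 84.]
[476.   8.] 955 top 75.2697162358804 ((747.1046142578125, -175.96713256835938), 12.000971794128418) [ 745.6 -177.2   75.6] [88. 86. 80.]
[370. 144.] 471 top 70.2986690008245 ((599.168701171875, -272.61566162109375), 10.328994750976562) [ 599.  -272.4   68.9] [150. 142. 129.]
[251. 155.] 299 top 70.76383753078284 ((461.7758483886719, -236.11566162109375), 10.233196258544922) [ 461.9 -236.    69. ] [162. 161. 150.]
[251. 213.] 707 top 91.911768628558 ((439.23114013671875, -300.959228515625), 13.660209655761719) [ 439.5 -300.3   90.3] [143. 143. 141.]
[439. 223.] 1872 top 94.3629366898073 ((655.3442993164062, -392.5881652832031), 24.7283935546875) [ 650.2 -388.5   93.8] [63. 78. 95.]
[451. 279.] 188 top 95.50759688525555 ((635.4703979492188, -451.97955322265625), 10.932369232177734) [ 634.3 -453.1   94.3] [51.5 74.  95. ]
```

View pics/w4.png

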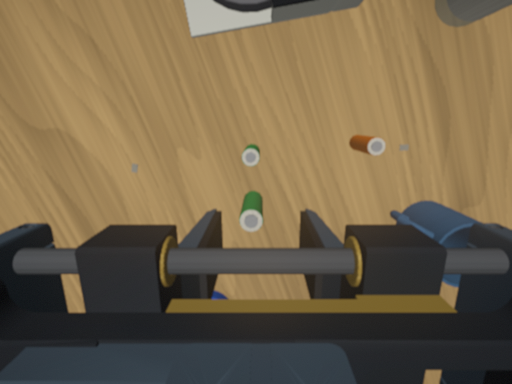

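The small green cell is at (251,155), with the large one at (251,213) and the orange at (370,144). The measured top height (70) and radius (10) match the job's cell.

>>> {"method": "send_rows", "body": {
  "motion": [
    [-0.0008,0.0678,-0.05,0,0,0,0.1],
    [-0.0008,0.0678,-0.15,0,0,0,0.1],
    [-0.0008,0.0678,-0.25,0,0,0,0.1],
    [-0.0008,0.0678,-0.31,0,0,0,0.1],
    [-0.0008,0.0678,-0.335,0,0,0,0.1],
    [-0.0008,0.0678,-0.341,0,0,0,0.1],
    [-0.0008,0.0678,-0.341,0,0,0,0.1],
    [-0.0008,0.0678,-0.341,0,0,0,-1],
    [-0.0008,0.0678,-0.341,0,0,0,-1],
    [-0.0008,0.0678,-0.341,0,0,0,-1],
    [-0.0008,0.0678,-0.341,0,0,0,-1],
    [-0.0008,0.0678,-0.341,0,0,0,-1]
  ],
  "squeeze": 12
}}

```text
time_s: 13.22
ee_pos: [461.9, -236.2, 46.4]
ee_rot: [180.0, 0.0, 70.0]
force: [-0.5, 0.1, 2.8]
gripper_width: 20.7
gripper_force: 12.0
```

>>> {"method": "send_rows", "body": {
  "motion": [
    [0,0,0.03,0,0,0,-1],
    [0,0,0.1,0,0,0,-1],
    [0,0,0.18,0,0,0,-1],
    [0.01,0.09,0.18,0,0,0.05,-1],
    [0.02,0.18,0.18,0,0,0.1,-1],
    [0.0364,0.27,0.18,0,0,0.167,-1],
    [0.0364,0.352,0.18,0,0,0.167,-1],
    [0.1,0.39,0.18,0,0,0.167,-1],
    [0.17,0.42,0.18,0,0,0.167,-1],
    [0.22,0.43,0.17,0,0,0.167,-1],
    [0.2348,0.4338,0.16,0,0,0.167,-1],
    [0.2348,0.4338,0.15,0,0,0.167,-1],
    [0.2348,0.4338,0.15,0,0,0.167,-1],
    [0.2348,0.4338,0.15,0,0,0.167,-1]
  ]
}}

```text
time_s: 14.98
ee_pos: [578.5, -19.5, 121.4]
ee_rot: [-180.0, 0.0, 80.0]
force: [0.0, 0.7, -1.6]
gripper_width: 20.8
gripper_force: 12.0
```

```bash
python3 - <<'E'
from h import *
s=env.state();f=grab('wrist');print(s['ee_pos'],s['ee_rot'],s['force'],s['gripper_width'],s['gripper_force'])
g=grab('scene')
a=cv2.resize(f['pixels'][100:300,150:380],(460,400));b=cv2.resize(g['pixels'][110:230,220:330],None,fx=3.3,fy=3.3)
c=np.zeros((400,460+b.shape[1],3),np.uint8);c[:,:460]=a;c[:b.shape[0],460:]=b[:400]
cv2.imwrite('pics/c5.png',c[:,:460+330,::-1])
E
```

```text
[578.50958614 -19.49010101 121.42178072] [-1.79994811e+02  3.33087485e-03  7.99859677e+01] [ 0.01717271  0.67716796 -1.62008683] 20.781038254205622 11.99994832277298
```

View pics/c5.png

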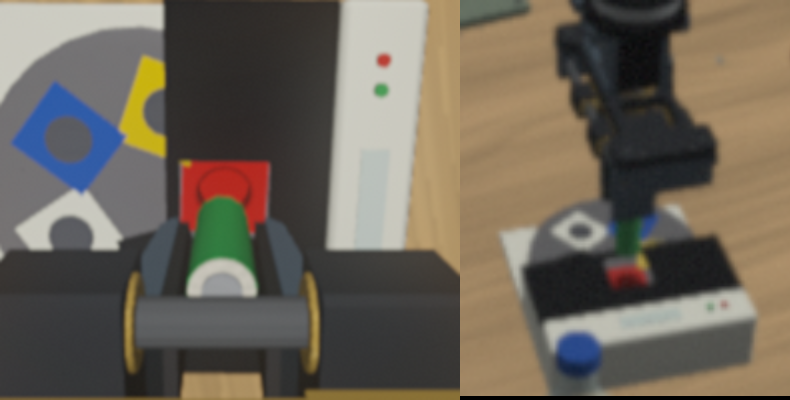

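The cell hangs centred over the bay: both sit at about column 222 in the left panel. Lowering now.

>>> {"method": "send_rows", "body": {
  "motion": [
    [0,0,-0.03,0,0,0,-1],
    [0,0,-0.05,0,0,0,-1],
    [0,0,-0.066,0,0,0,-1],
    [0,0,-0.066,0,0,0,-1],
    [0,0,-0.066,0,0,0,-1]
  ]
}}

```text
time_s: 15.7
ee_pos: [579.5, -19.1, 88.2]
ee_rot: [180.0, -0.0, 80.0]
force: [-1.6, -0.8, -0.5]
gripper_width: 20.6
gripper_force: 12.0
```

>>> {"method": "send_rows", "body": {
  "motion": [
    [0,0,-0.004,0,0,0,-1],
    [0,0,-0.008,0,0,0,-1],
    [0,0,-0.01,0,0,0,-1],
    [0,0,-0.01,0,0,0,-1]
  ]
}}

```text
time_s: 16.2
ee_pos: [579.2, -19.2, 83.1]
ee_rot: [-180.0, 0.0, 80.0]
force: [-1.2, 0.4, -0.3]
gripper_width: 20.2
gripper_force: 12.0
```

>>> {"method": "send_rows", "body": {
  "motion": [
    [0,0,-0.002,0,0,0,-1],
    [0,0,-0.002,0,0,0,-1],
    [0,0,-0.002,0,0,0,-1]
  ]
}}

```text
time_s: 16.58
ee_pos: [579.2, -19.2, 82.1]
ee_rot: [180.0, 0.0, 80.0]
force: [0.5, 0.6, -0.9]
gripper_width: 20.5
gripper_force: 12.0
```

>>> {"method": "send_rows", "body": {
  "motion": [
    [0,0,-0.002,0,0,0,-1],
    [0,0,-0.004,0,0,0,-1],
    [0,0,-0.006,0,0,0,-1],
    [0,0,-0.006,0,0,0,-1]
  ]
}}

```text
time_s: 17.08
ee_pos: [579.1, -19.2, 79.0]
ee_rot: [-180.0, 0.0, 80.0]
force: [-0.8, 0.8, -0.5]
gripper_width: 20.6
gripper_force: 12.0
```

>>> {"method": "send_rows", "body": {
  "motion": [
    [0,0,-0.004,0,0,0,-1],
    [0,0,-0.008,0,0,0,-1],
    [0,0,-0.012,0,0,0,-1],
    [0,0,-0.016,0,0,0,-1],
    [0,0,-0.016,0,0,0,-1]
  ]
}}

```text
time_s: 17.7
ee_pos: [579.1, -19.1, 70.9]
ee_rot: [-180.0, 0.0, 80.0]
force: [0.1, 0.7, -1.1]
gripper_width: 20.4
gripper_force: 12.0
```

>>> {"method": "send_rows", "body": {
  "motion": [
    [0,0,-0.003,0,0,0,-1],
    [0,0,-0.006,0,0,0,-1],
    [0,0,-0.012,0,0,0,-1],
    [0,0,-0.012,0,0,0,-1]
  ]
}}

```text
time_s: 18.2
ee_pos: [579.0, -19.2, 64.8]
ee_rot: [-180.0, 0.0, 80.0]
force: [-0.4, -0.1, 0.2]
gripper_width: 20.5
gripper_force: 12.0
```

>>> {"method": "send_rows", "body": {
  "motion": [
    [0,0,-0.002,0,0,0,-1],
    [0,0,-0.004,0,0,0,-1],
    [0,0,-0.004,0,0,0,-1]
  ]
}}

```text
time_s: 18.58
ee_pos: [579.2, -19.2, 63.1]
ee_rot: [-180.0, 0.0, 80.0]
force: [-0.3, 0.0, -1.5]
gripper_width: 20.5
gripper_force: 12.0
```

>>> {"method": "send_rows", "body": {
  "motion": [
    [0,0,-0.001,0,0,0,-1],
    [0,0,-0.002,0,0,0,-1],
    [0,0,-0.002,0,0,0,-1]
  ]
}}

```text
time_s: 18.95
ee_pos: [579.3, -19.2, 62.3]
ee_rot: [180.0, -0.0, 80.0]
force: [0.3, -0.4, 0.6]
gripper_width: 20.7
gripper_force: 12.0
```

>>> {"method": "send_rows", "body": {
  "motion": [
    [0,0,-0.001,0,0,0,-1],
    [0,0,-0.001,0,0,0,-1],
    [0,0,-0.001,0,0,0,-1]
  ]
}}

```text
time_s: 19.32
ee_pos: [579.4, -19.2, 61.8]
ee_rot: [180.0, -0.0, 80.0]
force: [-0.9, -0.1, 1.4]
gripper_width: 20.4
gripper_force: 12.0
```

>>> {"method": "send_rows", "body": {
  "motion": [
    [0,0,-0.001,0,0,0,-1],
    [0,0,-0.001,0,0,0,-1],
    [0,0,-0.001,0,0,0,-1]
  ]
}}

```text
time_s: 19.7
ee_pos: [579.4, -19.2, 61.3]
ee_rot: [180.0, -0.0, 80.0]
force: [-0.5, -0.1, 3.4]
gripper_width: 20.5
gripper_force: 12.0
```

The floor is felt at the expected height. Letting go and lifting.

>>> {"method": "send_rows", "body": {
  "motion": [
    [0,0,0,0,0,0,-0.4],
    [0,0,0,0,0,0,-0.1],
    [0,0,0,0,0,0,0],
    [0,0,0,0,0,0,0],
    [0,0,0.03,0,0,0,0],
    [0,0,0.1,0,0,0,0],
    [-0.02,0.0,0.2,0,0,0,0],
    [-0.1,0.05,0.3,0,0,0,0],
    [-0.1,0.05,0.3,0,0,0,0],
    [-0.1,0.05,0.3,0,0,0,0],
    [-0.1,0.05,0.3,0,0,0,0]
  ]
}}

```text
time_s: 21.08
ee_pos: [529.1, 5.5, 209.9]
ee_rot: [-179.9, 0.0, 80.0]
force: [0.9, -0.4, -0.4]
gripper_width: 45.4
gripper_force: 0.0
```

```bash
python3 - <<'E'
from an import *
t=np.radians(-9.85);R=np.array([[np.cos(t),-np.sin(t)],[np.sin(t),np.cos(t)]]);o=np.array([540,-11.])
f=grab('wrist');an(f,o,R);P=cloud(f);C=(P[...,:2]-o)@R
m=(P[...,2]>78)&(P[...,2]<95)&(np.hypot(C[...,0]-40,C[...,1])<30)
print('cell top',m.sum(),np.median(P[m][:,2]),cv2.minEnclosingCircle(C[m].astype(np.float32)))
save(f,'w6.png');print(env.state()['force'],env.state()['time_s'])
E
```

```text
wheel z 38.165950983831635 table 0.00595673195806512
red 348 [39.2 -2.5] [33.5 39.7] 88.85852813720703 ang -3.6074395870728195 39.23195989724377
yel 348 [ 4.5 39.2] [42.9 21.4] 88.60736083984375 ang 83.40327193271894 39.44927198503999
blue 589 [-31.3  24.7] [35.1 38.8] 51.51954650878906 ang 141.69418122167565 39.91994168288816
circ ((-1.967857003211975, 0.36922815442085266), 73.44164276123047) 3671
cell top 282 84.56466512918905 ((39.64177322387695, -1.030931830406189), 10.478156089782715)
[-0.51658507  0.65044132 -0.59668089] 21.125
```

View pics/w6.png

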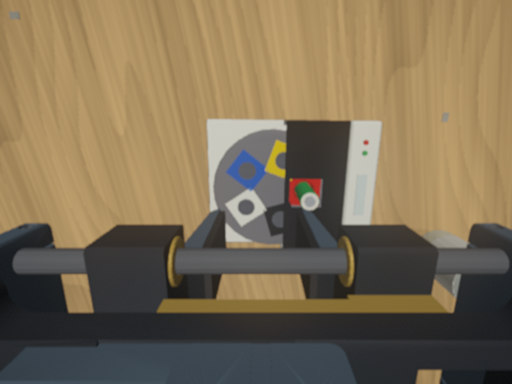

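The cell stands upright in the red bay at (308,195). Its top is 85 mm up, so its middle is at about 50 mm. It is 1 mm from the window's centre, and the wheel is at about -2°.

```bash
python3 -c "
from workcell import env
print(env.job_done())"
```

```text
the job is handed in; nothing more can be done
None
```

The job is handed in: the red bay is centred in the window (wheel about -2°), and the small green cell stands upright and released in it, about 1 mm from the window's centre; I was not shown the judge's verdict.

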